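# Tip the amber filter out of its pocket and put it away in the drawer

## Robot

A 7-joint arm with a two-finger parallel gripper is mounted at the origin on the work surface. World frame = base frame: x ahead of the robot, y to its left, z up, the work surface at z = 0. Lengths are in mm, angles in rad, forces in N, time in s.
With the tool pointing down it reaches from about 400 to 850 mm from the base axis. Payload 6.9 kg.
Tool frame: the origin (TCP) lies at the very end of the fingers, on their centre line; the grasp point (between the pads) lies 19 mm behind it (ctrl.pinch_z is the distance from the TCP to the grasp point, in mm); z points along the fingers, x is the direction in which the jaws open and shut, and the axes are right-handed (so a half turn about z gives the same grasp; the last joint's range is limited). The gripper opens to 85 mm and grips with 20 to 120 N. Pads are 22 mm wide; open, the fingers measure 114 mm over their backs; the gripper's body (76 mm by 85 mm) begins 54 mm behind the grasp point. The pads swing forward as they close: fully open they stand 13 mm farther back than shut.
Start: joints at [1.266, 0.507, -0.238, 1.5, 0.126, 1.149, -0.155], TCP at [249.56, -573.002, 231.275] pointing down, gripper open.
Joint ranges: [-3.08, 3.08], [-0.24, 2.05], [-1.43, 1.35], [0, 2.5], [-1.52, 4.66], [0.17, 1.96], [-2.89, 2.89]. Speed limits (rad/s): [2.39, 2.39, 3.14, 3.14, 3.14, 3.14, 3.14].

## Interface

Orientations are given as a unit quaternion [w, x, y, z].
In Python, from station import ctrl gives the robot as it stands.
- The arm moves only by the tool apply_moves, never from a script. Its argument "moves" is one flat list of numbers, 7 for each row, row after row: the shift along the world's x, y, z in cm, then the turn, a rotation vector about the world's x, y, z in degrees, then the opening in per cent of the stroke, from 0 (shut) to 100 (fully open). In form: [x, y, z, rx, ry, rz, hand, x, y, z, rx, ry, rz, hand, ...]. A call has 1 to 8 rows; each row shifts and turns the pose as measured when the row begins; what a row does not reach is not made up. A row lasts 1/10 s, in which the tool goes at most 50 mm and 8.59 degrees, less where a joint would pass 70% of its speed; a pose out of reach is approached as far as the arm can. A call with a gripper value outside its range is refused whole. The fingers move at their own pace and stop on an object; the grip force is fixed at half the most. Time passes only in rows, so rows that do not move let the fingers close. It gives the time, the measured TCP pose, the force and the opening at its end, in the units of the state.
- ctrl.observe(): the state, without advancing time (a new reading comes with each control period).
- ctrl.read_camera(name): name is "side" or "top"; returns the picture (480x640x3 uint8, red, green, blue); there is no depth.
- ctrl.camera_info(name): a dict with "K" (3x3 intrinsics, pixels), "k1" (the pictures are not rectified: a ray, as slopes to the right and down, at radius r is drawn at 1 + k1 r^2 times it, then the intrinsics apply), "extrinsics" (4x4, takes a point from camera to world coordinates). Camera axes: x right, y up, looking along -z (the intrinsics and any distortion apply to the point x, -y, -z); pixel columns grow to the right and rows downward; lengths in mm; the calibration is good to about 2 mm. A picture is of the moment at which its call begins. camera_info takes no time and is no camera call.
- ctrl.finish_job(): hands the job in, once; it reports no verdict.
The state is a dict: "clock": time; "qpos": joint angles; "qd": joint speeds; "joint_torque": joint torques, N m; "eef_pos": TCP position; "tool_rot": TCP orientation; "ft_force": force on the tool from outside, world axes, zero at the start; "torque": the same for the moment, N m; "gripper_width": finger opening in mm.
Only numpy, scipy, OpenCV 4.12 (cv2) and the standard library are available. Lean on these libraries where they do the work, as an engineer would, in place of code of your own. Each camera call takes 0.05 s, during which the arm holds its last target. There are 200 camera calls.

## Task

Put the amber inspection filter away. Press down on its side over the deep well so that the disc tips up in its pocket, take it by the raised edge, lay it flat in the open drawer without dropping it from a height, and slide the drawer fully shut. Leave the green filter, the flux bottle, the circuit board and the screwdriver where they are.

Things in the scene. Friction and masses are not known exactly. Their poses are not given: they have to be found in the camera images.
- amber_center (a point): centre (half-way up) of the amber filter: a rigid disc, 64 mm diameter, 8 mm thick, 55 to 90 g, bare aluminium ring around amber glass. Its z axis is the disc's normal. It starts lying flat in one of the holder's two pockets (either one), its top 1 mm below the rim, so its side cannot be gripped until it is tipped.
- green_center (a point): centre of the green filter, the same size, lying flat in the other pocket; leave it alone.
- holder: blue filter holder fixed to the bench: 90 mm along x (-46 to +44), 177 mm along y, side and +x walls 43 mm high; the -x wall (12 mm thick) is only a lip 37 mm high, so there is room under a raised edge. Origin at bench level, z up. Two equal pockets centred at x 0, y +45 and -45 mm, each 68 mm along x by 67 mm wide: the -x half has a white floor, the +x half is a deep well.
- pocket0 (a point): centre of the pocket at y +45 mm, at white-floor level (34 mm up); axes as the holder. White floor for x below +1.5 mm; beyond it the well, bottom 28 mm lower, with a steep black ramp from x = 24.5 mm at the bottom to 10 mm below floor level at the +x wall (x = 34).
- pocket1 (a point): the same for the pocket at y -45 mm. In either, a light push (under 2 N) down on the disc about 21 mm from its centre towards +x, until the fingertips are 3 mm above floor level, tips it over the floor's edge; it falls on to 55 to 60 degrees and stays so, its +x edge in the well, its -x edge raised about 18 mm above the rim.
- cab_drawer0 (a joint): how far the drawer of the small white cabinet is pulled out, m: 0 is shut, starts at 0.11 to 0.14. It slides with about 1 to 3 N. The cabinet (fixed, 240 x 220 mm, 90 mm high) has only this drawer.
- drawer_floor (a point): centre of the drawer's inner floor (22 mm above the bench), moves with it. x points into the cabinet (shutting direction), z up. Inside 195 mm (x) by 178 mm (y), walls 46 mm high; grey front panel 15 mm thick, outer face at x = -118.5 mm, top 56 mm above the floor. Pulled out by q, the part not under the cabinet is x from -97.5 mm to q - 103.5 mm.
- cab_drawer0_handle (a point): middle of the drawer's bar handle: a steel bar 11 mm thick and 110 mm long across the drawer, 35 mm out from the front panel, 52 mm above the bench; same axes as drawer_floor. Push on it or on the panel to shut.
- flux_mid (a point): middle of the white flux bottle with a red cap, 48 mm diameter, 130 mm tall; leave alone.
- board_mid (a point): middle of a green circuit board lying on the bench, 120 x 90 x 3 mm; leave alone.
- driver: yellow-handled screwdriver lying on the bench on the far side of the cabinet; leave alone.
Mind the look-alikes: they are no part of the job. Leave any blue or brown look-alike of the part that bears amber_center alone.

How it is judged (in metres and radians):
On the way, in this order (a step that is already met when the one before it is completed fails the run):
1. the amber filter is tipped up by more than about 35 degrees while still in its pocket (angle between amber_center's own z axis and vertical above 0.6 rad and z of amber_center in the frame of holder below 0.05 m and x of amber_center in the frame of holder between -0.03 and 0.03 m and y of amber_center in the frame of holder between -0.07 and 0.07 m), for 0.2 s.
2. the amber filter is inside the drawer while the drawer is still open by more than 60 mm (value of joint cab_drawer0 above 0.06 m and z of amber_center in the frame of drawer_floor below 0.04 m and x of amber_center in the frame of drawer_floor between -0.1 and 0.1 m and y of amber_center in the frame of drawer_floor between -0.09 and 0.09 m), for 0.1 s.
At the end, for the whole second after the job is handed in: The drawer is shut to within 8 mm, the amber filter lies flat (either face up, within about 8 degrees) on its floor inside it, and the green filter still lies flat in its pocket (value of joint cab_drawer0 below 0.008 m and angle between the z axis of amber_center and the z axis of drawer_floor, either way round below 0.15 rad and z of amber_center in the frame of drawer_floor between -0.005 and 0.012 m and x of amber_center in the frame of drawer_floor between -0.1 and 0.1 m and y of amber_center in the frame of drawer_floor between -0.09 and 0.09 m and distance between green_center and holder below 0.075 m and angle between green_center's own z axis and vertical below 0.15 rad); the robot touches nothing.
It fails at once if the green filter is tipped by more than about 14 degrees or shifted by more than 15 mm (angle between green_center's own z axis and vertical above 0.25 rad or distance of green_center from where it was at the start of the episode above 0.015 m).
It fails at once if the flux bottle, circuit board or screwdriver is shifted by more than 25 mm (distance of any of flux_mid, board_mid, driver from where it was at the start of the episode above 0.025 m).
It fails at once if the amber filter is dropped: it falls free of the fingers faster than 1.1 m/s (a fall of more than about 60 mm) (linear speed of amber above 1.1 m/s and contact force between the fingers and amber below 0.05 N).
It also fails if it takes over 61 s, if anything falls off the work surface, if the arm or the gripper's body presses on something with over 40 N, if the wrist force passes 120 N, or if a joint passes its speed limit or range.

## Working session

There is one attempt and no reset: what is moved stays moved. The work goes in short steps, Python scripts to look and compute and a tool call to move; the robot and the scene stay as the last step left them, time stands still between calls to the robot, and variables do not carry over. Pictures are saved under pics/ and viewed, about 8 in all and at most 12, crops included, and the job is handed in when it is done.

Besides the shell and the picture viewer there is one more tool, called after ">>>" as a command line: name --argument value ..., lists and objects as JSON in quotes. apply_moves: Moves the arm, as the interface text tells. Its arguments: {"type":"object","properties":{"moves":{"type":"array"}},"required":["moves"]}

```bash
mkdir -p pics; ls
cat > h.py <<'E'
import numpy as np, cv2
from station import ctrl
def ray(n,u,v):
    i=ctrl.camera_info(n);K=np.array(i["K"]);E=np.array(i["extrinsics"]);k1=i["k1"]
    d=np.array([(u-K[0,2])/K[0,0],(v-K[1,2])/K[1,1]]);s=d.copy()
    for _ in range(30): s=d/(1+k1*(s@s))
    return E[:3,3],E[:3,:3]@np.array([s[0],-s[1],-1.])
def on(n,u,v,z):
    o,d=ray(n,u,v);return o+d*(z-o[2])/d[2]
def proj(n,p):
    i=ctrl.camera_info(n);K=np.array(i["K"]);E=np.array(i["extrinsics"]);c=E[:3,:3].T@(np.array(p)-E[:3,3])
    s=np.array([c[0],-c[1]])/-c[2];s=s*(1+i["k1"]*(s@s));return K[:2,:2]@s+K[:2,2]
def tri(u1,u2,a="top",b="side"):
    o1,d1=ray(a,*u1);o2,d2=ray(b,*u2)
    t=np.linalg.lstsq(np.c_[d1,-d2],o2-o1,rcond=None)[0];p,q=o1+d1*t[0],o2+d2*t[1]
    return (p+q)/2,np.linalg.norm(p-q)
def snap(n,f):
    im=ctrl.read_camera(n);cv2.imwrite(f"pics/{f}.png",im[:,:,::-1]);return im
E
python3 - <<'E'
from h import *
for n in("top","side"):
    snap(n,n+"0");i=ctrl.camera_info(n);print(i)
o=ctrl.observe();print(o)
E
```

```text
pics
{'K': array([[528.27137836,   0.        , 311.31408437],
       [  0.        , 528.27137836, 234.15272888],
       [  0.        ,   0.        ,   1.        ]]), 'k1': -0.15298671516441326, 'extrinsics': array([[-2.27896745e-02,  9.90038766e-01, -1.38938375e-01,
         4.39229050e+02],
       [-9.99732745e-01, -2.31079922e-02, -6.78173098e-04,
         1.87173389e+01],
       [-3.88200455e-03,  1.38885788e-01,  9.90300797e-01,
         1.22709288e+03],
       [ 0.00000000e+00,  0.00000000e+00,  0.00000000e+00,
         1.00000000e+00]])}
{'K': array([[585.51242757,   0.        , 316.736788  ],
       [  0.        , 585.51242757, 240.42870633],
       [  0.        ,   0.        ,   1.        ]]), 'k1': -0.033959870282972, 'extrinsics': array([[ 9.98711103e-01,  3.14591262e-02, -3.98303540e-02,
         5.55603023e+02],
       [-5.07527908e-02,  6.10685488e-01, -7.90245145e-01,
        -1.31076708e+03],
       [-5.36602555e-04,  7.91248102e-01,  6.11495015e-01,
         1.09263693e+03],
       [ 0.00000000e+00,  0.00000000e+00,  0.00000000e+00,
         1.00000000e+00]])}
{'clock': 0.1, 'qpos': array([ 1.26550454,  0.50823145, -0.2375559 ,  1.5010164 ,  0.12568833,
        1.14888561, -0.15478494]), 'qd': array([-1.33595353e-04, -1.53296386e-03,  8.43494559e-05, -2.38108866e-03,
        9.50809822e-04, -1.34275789e-03, -6.15302084e-04]), 'joint_torque': array([-5.12954444e-03, -6.21825242e+01, -2.19468623e+00, -2.50203484e+01,
        1.25662217e-02,  7.80735078e-03, -6.45344684e-07]), 'eef_pos': array([ 249.35956354, -572.62412776,  230.53697615]), 'tool_rot': array([-4.23399234e-04,  8.36472507e-01, -5.48008340e-01, -6.51029885e-04]), 'ft_force': array([-0.55999843,  0.16416568,  0.21533366]), 'torque': array([ 0.00186581, -0.02418398, -0.03435763]), 'gripper_width': 85.65217211637575}
```

View pics/top0.png

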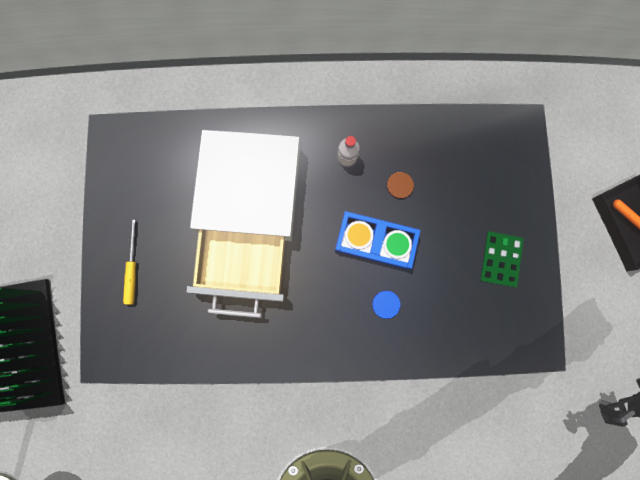

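View pics/side0.png

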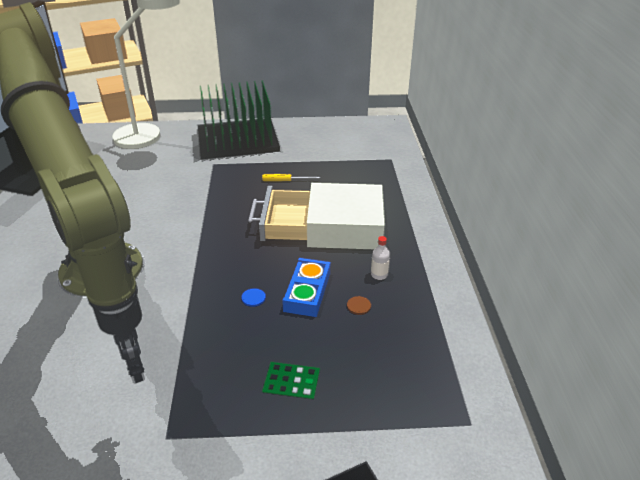

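The top view shows amber at about (359,235) in the left pocket, green at (398,244), the drawer front at (236,294) and its handle at (235,313). Next I'll measure with masks and take an enlarged crop.

```bash
cat > m.py <<'E'
from h import *
im=cv2.imread("pics/top0.png");hsv=cv2.cvtColor(im,cv2.COLOR_BGR2HSV)
def blob(lo,hi,roi,h=hsv):
    x0,x1,y0,y1=roi;m=np.zeros(h.shape[:2],np.uint8);m[y0:y1,x0:x1]=cv2.inRange(h,lo,hi)[y0:y1,x0:x1]
    c=max(cv2.findContours(m,cv2.RETR_EXTERNAL,cv2.CHAIN_APPROX_NONE)[0],key=cv2.contourArea);return c
def cen(c):
    M=cv2.moments(c);return M['m10']/M['m00'],M['m01']/M['m00']
hs=cv2.cvtColor(cv2.imread("pics/side0.png"),cv2.COLOR_BGR2HSV)
for nm,lo,hi,r,rs in(("amber",(12,120,120),(28,255,255),(330,380,215,255),(290,330,255,285)),("green",(50,120,80),(80,255,255),(380,420,225,265),(285,325,280,305))):
    a=cen(blob(lo,hi,r));b=cen(blob(lo,hi,rs,hs));print(nm,a,b,on("top",*a,42).round(1),on("side",*b,42).round(1),tri(a,b))
lo,hi=(100,120,60),(125,255,255)
for n,h,r in(("top",hsv,(325,430,205,280)),("side",hs,(278,335,250,325))):
    c=blob(lo,hi,r,h);p=cv2.minAreaRect(c);b=cv2.boxPoints(p);print(n,b.round(1).tolist());print(np.array([on(n,*q,43) for q in b]).round(1))
b=cv2.boxPoints(cv2.minAreaRect(blob(lo,hi,(325,430,205,280))))
c=blob((0,0,200),(180,30,255),(180,305,120,240));ap=cv2.approxPolyDP(c,6,True)[:,0];print("cab",[(q.tolist(),on("top",*q,90).round(1).tolist()) for q in ap])
c=blob((15,60,100),(30,255,255),(180,305,220,310));q=cv2.boxPoints(cv2.minAreaRect(c));print("wood",q.round().tolist())
A=cv2.resize(im[200:290,320:435],None,fx=5,fy=5,interpolation=2)[:,:]
B=cv2.resize(im[215:325,180:310],None,fx=4,fy=4,interpolation=2)
o=np.zeros((450+0,575,3),np.uint8);cv2.imwrite("pics/c1.png",cv2.resize(np.hstack([A[:440],B[:440]]),None,fx=.72,fy=.72,interpolation=cv2.INTER_AREA))
E
python3 m.py
```

```text
amber (358.6285448628545, 234.37424453742443) (310.8071794871795, 269.7333333333333) [602.5 -87.7  42. ] [601.  -84.1  42. ] (array([601.47312664, -87.46804049,  45.01179437]), np.float64(1.189102546321731))
green (397.326231060606, 243.75331439393938) (303.47457627118644, 291.34557438794724) [ 579.  -174.9   42. ] [ 577.9 -170.6   42. ] (array([ 578.20845022, -174.39050061,   45.54168267]), np.float64(0.6837590527809427))
top [[334.3999938964844, 250.60000610351562], [344.5, 210.10000610351562], [421.6000061035156, 229.39999389648438], [411.5, 269.8999938964844]]
[[ 566.7  -31.5   43. ]
 [ 658.9  -57.3   43. ]
 [ 610.4 -232.2   43. ]
 [ 518.8 -204.5   43. ]]
side [[278.70001220703125, 309.79998779296875], [296.5, 251.6999969482422], [332.70001220703125, 262.70001220703125], [314.8999938964844, 320.79998779296875]]
[[ 512.7 -237.4   43. ]
 [ 563.4   -3.8   43. ]
 [ 663.2  -58.4   43. ]
 [ 602.8 -281.1   43. ]]
cab [([202, 130], [842.9, 261.8, 90.0]), ([190, 226], [623.1, 285.7, 90.0]), ([289, 235], [598.0, 68.0, 90.0]), ([298, 137], [819.5, 44.3, 90.0])]
wood [[192.0, 286.0], [197.0, 229.0], [285.0, 236.0], [280.0, 294.0]]
```

View pics/c1.png

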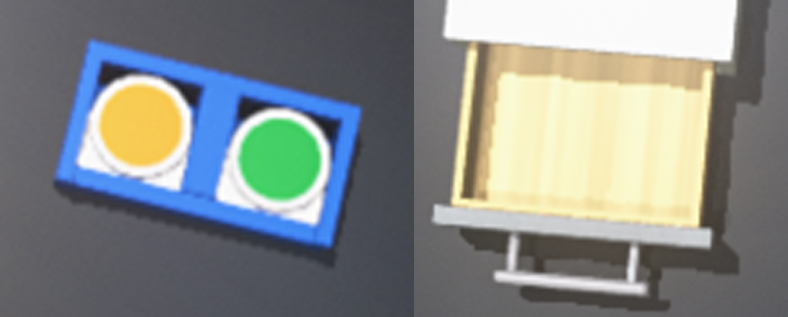

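The crop shows white half-floors at each pocket's bottom edge, so holder +x points up the image (yaw about -15°), and amber sits in the +y pocket. The drawer front and handle are clear. I'll start moving towards the push point.

>>> apply_moves --moves '[2.3, 3, 0, 0, 0, -4.8, 0, 2.3, 3, 0, 0, 0, -4.8, 0, 2.3, 3, 0, 0, 0, -4.8, 0, 2.3, 3, 0, 0, 0, -4.8, 0, 2.3, 3, 0, 0, 0, -4.8, 0, 2.3, 3, 0, 0, 0, -4.8, 0, 2.3, 3, 0, 0, 0, -4.8, 0, 2.3, 3, 0, 0, 0, -4.8, 0]'

```text
clock: 0.9
eef_pos: [430.9, -327.6, 226.2]
tool_rot: [0.0, -0.594, 0.804, 0.004]
ft_force: [0.5, 0.5, -1.1]
gripper_width: -0.1
```

```bash
cat > d.py <<'E'
from h import *
from scipy.spatial.transform import Rotation as R
a=[on("top",*p,78) for p in((186.9,286.9),(283.1,294.9))];b=[on("top",*p,57) for p in((208.1,310.5),(260.2,315.7))]
print(np.round(a,1),np.round(b,1))
m=(a[0]+a[1])/2;h=(b[0]+b[1])/2;ux=np.array([.994,-.108,0])
print("panel inner mid",m,"handle mid",h,"floor origin via panel",m+103.5*ux,"via handle",h+153.5*ux)
E
python3 d.py
```

```text
[[490.2 294.6  78. ]
 [469.   83.7  78. ]] [[438.1 251.8  57. ]
 [424.8 136.1  57. ]]
panel inner mid [479.56653872 189.12715025  78.        ] handle mid [431.45321015 193.98743928  57.        ] floor origin via panel [582.44553872 177.94915025  78.        ] via handle [584.03221015 177.40943928  57.        ]
```

>>> apply_moves --moves '[2.4, 2.95, -0.5, 0, 0, 0.8, 0, 2.4, 2.95, -1, 0, 0, 0.8, 0, 2.4, 2.95, -2, 0, 0, 0, 0, 2.4, 2.95, -2, 0, 0, 0, 0, 2.4, 2.95, -2, 0, 0, 0, 0, 2.4, 2.95, -2, 0, 0, 0, 0, 2.4, 2.95, -2, 0, 0, 0, 0, 2.4, 2.95, -2, 0, 0, 0, 0]'

```text
clock: 1.7
eef_pos: [629.7, -81.3, 87.5]
tool_rot: [0.0, -0.604, 0.797, 0.003]
ft_force: [0.8, -0.2, 0.7]
gripper_width: 0.2
```

>>> apply_moves --moves '[0, 0, 0, 0, 0, 0, 0]'

```text
clock: 1.8
eef_pos: [630.8, -73.7, 83.9]
tool_rot: [0.001, -0.607, 0.795, 0.006]
ft_force: [0.1, 1.1, -0.6]
gripper_width: -0.3
```

>>> apply_moves --moves '[-0.4, -0.9, -0.5, 0, 0, 0, 0, -0.4, -0.9, -0.5, 0, 0, 0, 0, 0, 0, 0, 0, 0, 0, 0, 0, 0, 0, 0, 0, 0, 0]'

```text
clock: 2.2
eef_pos: [620.0, -95.8, 72.0]
tool_rot: [-0.001, -0.606, 0.795, 0.006]
ft_force: [0.1, 0.4, 1.0]
gripper_width: -0.3
```

>>> apply_moves --moves '[0.2, 0.3, -1, 0, 0, 0, 0, 0, 0, -0.9, 0, 0, 0, 0, 0, 0, 0, 0, 0, 0, 0, 0, 0, 0, 0, 0, 0, 0]'

```text
clock: 2.6
eef_pos: [622.0, -94.9, 52.5]
tool_rot: [-0.001, -0.605, 0.796, 0.005]
ft_force: [0.1, 0.3, 0.3]
gripper_width: -0.2
```

>>> apply_moves --moves '[0, 0.1, -0.4, 0, 0, 0, 0, 0, 0.1, -0.4, 0, 0, 0, 0, 0, 0, -0.3, 0, 0, 0, 0, 0, 0, -0.3, 0, 0, 0, 0, 0, 0, -0.2, 0, 0, 0, 0, 0, 0, 0, 0, 0, 0, 0, 0, 0, 0, 0, 0, 0, 0]'

```text
clock: 3.3
eef_pos: [622.4, -92.0, 35.3]
tool_rot: [-0.0, -0.606, 0.796, 0.005]
ft_force: [0.9, 0.3, 0.5]
gripper_width: -0.2
```

>>> apply_moves --moves '[0, 0, 3, 0, 0, 0, 0, 0, 0, 4, 0, 0, 0, 0, -2, 1, 4, 0, 0, 8.5, 0, -3, 1, 2, 0, 0, 8.5, 10, -3, 1, 0, 0, 0, 8.5, 20, -3, 0, 0, 0, 0, 8.5, 24, -3, 0, 0, 0, 0, 8.5, 24, 0, 0, 0, 0, 0, 8.5, 24]'

```text
clock: 4.1
eef_pos: [476.9, -60.9, 170.5]
tool_rot: [0.004, 0.892, -0.452, -0.001]
ft_force: [0.7, -0.2, 0.3]
gripper_width: 20.1
```

>>> apply_moves --moves '[0, 0, 0, 0, 0, 8.5, 24, 0, 0, 0, 0, 0, 8.5, 24, 0, 0, 0, 0, 0, 8.5, 24, 0, 0, 0, 0, 0, 8.5, 24, 0, 0, 0, 0, 0, 0, 24]'

```text
clock: 4.6
eef_pos: [475.7, -61.7, 172.7]
tool_rot: [0.005, 0.986, -0.168, 0.002]
ft_force: [0.7, 0.2, -0.4]
gripper_width: 21.0
```

Run:
```python
from h import *
t=snap("top","top1");s=snap("side","side1")
A=cv2.resize(t[190:280,310:430],None,fx=4.4,fy=4.4,interpolation=2);B=cv2.resize(s[240:330,270:350],None,fx=4.4,fy=4.4,interpolation=2)
cv2.imwrite("pics/c2.png",np.hstack([A,B])[:,:,::-1][:, :800]);print(A.shape,B.shape,ctrl.observe()["tool_rot"])
```

```text
(396, 528, 3) (396, 352, 3) [ 0.00469011  0.9852829  -0.17085748  0.00182421]
```

View pics/c2.png

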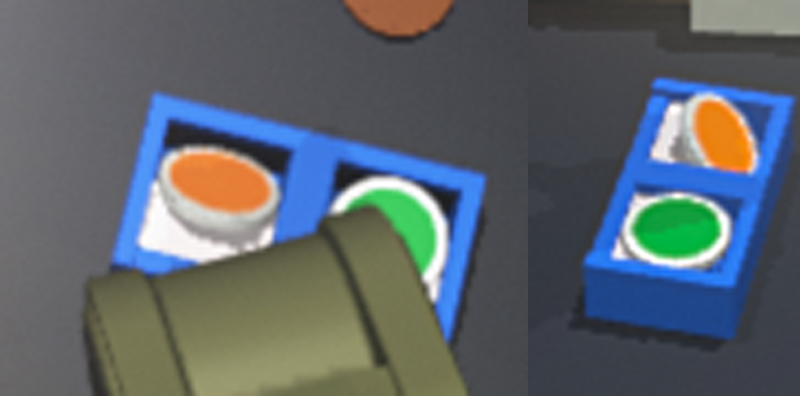

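Run:
```python
from h import *
for n,u,v,z in(("top",358.4,238.2,61),("top",357.2,242.5,56.7),("side",310.9,261.6,61)): print(on(n,u,v,z))
c=np.radians(-15.3);O=np.array([601.6,-87.7,0])
def W(x,y,z): return O+np.array([x*np.cos(c)-y*np.sin(c),x*np.sin(c)+y*np.cos(c),z])
for x,z in((-6.4,61),(-13.1,56.7)):print(W(x,0,z),proj("top",W(x,0,z)),proj("side",W(x,0,z)))
import sys
im=cv2.imread("pics/top1.png");hsv=cv2.cvtColor(im,cv2.COLOR_BGR2HSV)
m=cv2.inRange(hsv,(5,120,100),(25,255,255));m[:,:340]=0;m[:,380:]=0;m[:215]=0;m[255:]=0
c0=max(cv2.findContours(m,0,1)[0],key=cv2.contourArea);print(cv2.fitEllipse(c0))
for t in(50,55,60,65):
    th=np.radians(t);n=np.array([np.sin(th),np.cos(th)]);u=np.array([-np.cos(th),np.sin(th)])
    P=[]
    ctr=np.array([7.6,32])+4*n
    for k in np.linspace(0,2*np.pi,24,endpoint=False):
        q=ctr+26*np.cos(k)*u;P.append(proj("top",W(q[0],26*np.sin(k),q[1])))
    print(t,cv2.fitEllipse(np.float32(P)))
```

```text
[591.27687696 -85.18238659  61.        ]
[582.21516495 -82.54190681  56.7       ]
[601.91694119 -71.92147795  61.        ]
[595.42683252 -86.01121248  61.        ] [358.70570455 236.34668748] [308.74878946 264.97300414]
[588.96429782 -84.24326305  56.7       ] [357.85499518 239.48733453] [306.37997819 265.83709801]
((359.4525146484375, 230.9750213623047), (11.239974975585938, 22.489627838134766), 105.47772979736328)
50 ((359.4192199707031, 230.8267822265625), (11.615413665771484, 22.804553985595703), 105.47682189941406)
55 ((359.4337463378906, 230.74407958984375), (9.861053466796875, 22.799314498901367), 105.16494750976562)
60 ((359.4457092285156, 230.67010498046875), (8.032535552978516, 22.793758392333984), 104.87704467773438)
65 ((359.4549255371094, 230.6057586669922), (6.14400053024292, 22.787931442260742), 104.60655975341797)
```

The disc is tipped (about 51–55° from the ellipse ratio), and my model of its pose fits the top view to under 1 mm. Next I tilt the tool and go to the pre-grasp.

>>> apply_moves --moves '[1.4, -0.2, -0.5, 0, 0, 4.4, 20, 1.4, -0.2, -0.5, -1.95, -7.1, 0, 20, 1.4, -0.2, -0.5, -1.95, -7.1, 0, 20, 1.4, -0.2, -1.5, -1.95, -7.1, 0, 20, 1, -0.2, -1.5, -1.95, -7.1, 0, 20, 0.6, -0.2, -1.5, -1.95, -7.1, 0, 20, 0, 0, 0, 0, 0, 0, 20, 0, 0, 0, 0, 0, 0, 20]'

```text
clock: 5.5
eef_pos: [540.9, -93.5, 140.7]
tool_rot: [0.06, 0.962, -0.15, 0.221]
ft_force: [0.1, 0.4, 0.5]
gripper_width: 17.3
```

```bash
cat > st.py <<'E'
from h import *
from scipy.spatial.transform import Rotation as R
import sys
o=ctrl.observe();q=o["tool_rot"];r=R.from_quat(q,scalar_first=True);th=float(sys.argv[1]);yaw=float(sys.argv[2])
# desired: tool tilted th about the frame's y, tool x along yaw
des=R.from_euler("z",yaw,degrees=True)*R.from_euler("y",-th,degrees=True)*R.from_euler("x",180,degrees=True)
print(o["clock"],o["eef_pos"].round(1),"rotvec",np.degrees((des*r.inv()).as_rotvec()).round(1),"q",o["qpos"].round(2),o["gripper_width"],o["ft_force"].round(1))
if len(sys.argv)>3:print("delta cm",((np.array(eval(sys.argv[3]))-o["eef_pos"])/10).round(2))
E
python3 st.py 37 -15.3 "(562.6,-77,96)"
```

```text
5.5 [540.9 -93.5 140.7] rotvec [ -0.4 -11.    3.4] q [ 0.18  0.35 -0.23  2.25  1.14  0.3  -1.4 ] 17.26203695543866 [0.1 0.4 0.5]
delta cm [ 2.17  1.65 -4.47]
```

>>> apply_moves --moves '[0.7, 0.5, -1, 0, -4, 1.2, 19, 0.7, 0.5, -1, 0, -4, 1.2, 19, 0.7, 0.5, -1, 0, -3, 1, 19, 0, 0, 0, 0, 0, 0, 19, 0, 0, 0, 0, 0, 0, 19]'

```text
clock: 6.0
eef_pos: [552.7, -99.6, 130.6]
tool_rot: [0.066, 0.951, -0.148, 0.265]
ft_force: [-0.6, -0.4, 0.4]
gripper_width: 16.3
```

```bash
python3 st.py 37 -15.3 "(562.6,-77,96)"
```

```text
6.0 [552.7 -99.6 130.6] rotvec [ 1.  -6.   3.3] q [ 0.15  0.38 -0.2   2.31  1.8   0.29 -2.05] 16.305620712000103 [-0.6 -0.4  0.4]
delta cm [ 0.99  2.26 -3.46]
```

The wrist is near its singularity and j7 is heading for its limit, so I'll take the equivalent half-turn about the tool axis.

>>> apply_moves --moves '[0, 0, 0, 4.2, -1.1, -7.2, 19, 0, 0, 0, 4.2, -1.1, -7.2, 19, 0, 0, 0, 4.2, -1.1, -7.2, 19, 0, 0, 0, 4.2, -1.1, -7.2, 19, 0, 0, 0, 4.2, -1.1, -7.2, 19, 0, 0, 0, 4.2, -1.1, -7.2, 19, 0, 0, 0, 4.2, -1.1, -7.2, 19, 0, 0, 0, 4.2, -1.1, -7.2, 19]'

```text
clock: 6.8
eef_pos: [555.4, -99.7, 135.3]
tool_rot: [-0.099, 0.711, -0.662, 0.214]
ft_force: [-0.4, -0.0, -0.0]
gripper_width: 15.9
```

>>> apply_moves --moves '[0, 0, 0, 4.2, -1.1, -7.2, 19, 0, 0, 0, 4.2, -1.1, -7.2, 19, 0, 0, 0, 4.2, -1.1, -7.2, 19, 0, 0, 0, 4.2, -1.1, -7.2, 19, 0, 0, 0, 4.2, -1.1, -7.2, 19, 0, 0, 0, 4.2, -1.1, -7.2, 19, 0, 0, 0, 4.2, -1.1, -7.2, 19, 0, 0, 0, 4.2, -1.1, -7.2, 19]'

```text
clock: 7.6
eef_pos: [567.8, -102.0, 163.2]
tool_rot: [0.221, -0.227, 0.945, -0.079]
ft_force: [0.5, 0.2, -0.3]
gripper_width: 16.2
```

```bash
sed -i 's/^print(o\["clock"\]/des=des*R.from_euler("z",180,degrees=True)\n&/' st.py; sed -i 's/"rotvec"/r.as_matrix()[:,2].round(2),&/' st.py; python3 st.py 37 -15.3 "(562.6,-77,96)"
```

```text
7.6 [ 567.8 -102.   163.2] [ 0.45 -0.05 -0.89] rotvec [ 15.6 -12.8 -37.2] q [ 0.31  0.33 -0.21  2.18  0.35  0.18 -2.88] 16.236929049820958 [ 0.5  0.2 -0.3]
delta cm [-0.52  2.5  -6.72]
```

That turn ran the wrong way on j7 (now at -2.88). The reach-in tilt needs j5 near π, so I'll untilt a little, unwind j7 the other way, then tilt through.

>>> apply_moves --moves '[0, 0, 0, 2.2, 8, 0, 19, 0, 0, 0, 2.2, 8, 0, 19, 0, 0, 0, -1.5, 0, 8.3, 19, 0, 0, 0, -1.5, 0, 8.3, 19, 0, 0, 0, -1.5, 0, 8.3, 19, 0, 0, 0, -1.5, 0, 8.3, 19, 0, 0, 0, -1.5, 0, 8.3, 19, 0, 0, 0, -1.5, 0, 8.3, 19]'

```text
clock: 8.4
eef_pos: [571.8, -88.9, 170.7]
tool_rot: [0.093, -0.628, 0.772, -0.024]
ft_force: [-0.6, 0.3, 0.1]
gripper_width: 16.1
```

```bash
python3 st.py 37 -15.3 "(562.6,-77,96)"
```

```text
8.4 [571.8 -88.9 170.7] [ 0.17  0.08 -0.98] rotvec [ 25.6 -23.8 -88.1] q [ 0.68  0.49 -0.75  1.86  0.36  0.76 -1.99] 16.131938092690664 [-0.6  0.3  0.1]
delta cm [-0.92  1.19 -7.47]
```

>>> apply_moves --moves '[0, 0, 0, -1.4, -0.6, 8.3, 19, 0, 0, 0, -1.4, -0.6, 8.3, 19, 0, 0, 0, -1.4, -0.6, 8.3, 19, 0, 0, 0, -1.4, -0.6, 8.3, 19, 0, 0, 0, -1.4, -0.6, 8.3, 19, 0, 0, 0, -1.4, -0.6, 8.3, 19, 0, 0, 0, -1.4, -0.6, 8.3, 19, 0, 0, 0, -1.4, -0.6, 8.3, 19]'

```text
clock: 9.2
eef_pos: [571.2, -72.9, 179.1]
tool_rot: [-0.08, 0.955, -0.281, 0.045]
ft_force: [0.6, -0.2, -0.3]
gripper_width: 16.1
```

>>> apply_moves --moves '[0, 0, 0, -1.4, -0.6, 8.3, 19, 0, 0, 0, -1.4, -0.6, 8.3, 19, 0, 0, 0, -1.4, -0.6, 8.3, 19, 0, 0, 0, -1.4, -0.6, 8.3, 19, 0, 0, 0, -1.4, -0.6, 8.3, 19, 0, 0, 0, -1.4, -0.6, 8.3, 19, 0, 0, 0, -1.4, -0.6, 8.3, 19, 0, 0, 0, -1.4, -0.6, 8.3, 19]'

```text
clock: 10.0
eef_pos: [562.3, -56.6, 185.6]
tool_rot: [-0.04, 0.949, 0.31, 0.039]
ft_force: [-0.1, -0.1, 0.7]
gripper_width: 16.3
```

```bash
python3 st.py 37 -15.3 "(562.6,-77,96)"
```

```text
10.0 [562.3 -56.6 185.6] [ 0.05  0.1  -0.99] rotvec [-51.3 -13.  122.3] q [ 0.88  0.77 -1.37  1.76  0.74  1.2  -0.04] 16.269309484145584 [-0.1 -0.1  0.7]
delta cm [ 0.03 -2.04 -8.96]
```

```bash
sed -i 's/^des=des\*R.*/des0=des;des=des*R.from_euler("z",180,degrees=True);print("unflipped",np.degrees((des0*r.inv()).as_rotvec()).round(1))/' st.py; python3 st.py 37 -15.3 "(562.6,-77,96)"
```

```text
unflipped [  3.  -32.4 -51.1]
10.0 [562.3 -56.6 185.6] [ 0.05  0.1  -0.99] rotvec [-51.3 -13.  122.3] q [ 0.88  0.77 -1.37  1.76  0.74  1.2  -0.04] 16.269309484145584 [-0.1 -0.1  0.7]
delta cm [ 0.03 -2.04 -8.96]
```

>>> apply_moves --moves '[0, 0, 0, 0.4, -4.1, -6.4, 19, 0, 0, 0, 0.4, -4.1, -6.4, 19, 0, 0, 0, 0.4, -4.1, -6.4, 19, 0, 0, 0, 0.4, -4.1, -6.4, 19, 0, -0.2, -0.3, 0.4, -4.1, -6.4, 19, 0, -0.2, -0.3, 0.4, -4.1, -6.4, 19]'

```text
clock: 10.6
eef_pos: [559.7, -53.1, 181.5]
tool_rot: [0.005, 0.97, 0.004, 0.243]
ft_force: [0.7, -0.7, -0.2]
gripper_width: 16.3
```

```bash
python3 st.py 37 -15.3 "(562.6,-77,96)"
```

```text
unflipped [ -0.6  -8.8 -15.5]
10.6 [559.7 -53.1 181.5] [ 0.47 -0.01 -0.88] rotvec [-89.5  12.5 139.9] q [ 0.83  0.42 -1.05  2.2   1.15  0.45 -1.07] 16.31830236888813 [ 0.7 -0.7 -0.2]
delta cm [ 0.29 -2.39 -8.55]
```

>>> apply_moves --moves '[0, -0.6, -1, -0.2, -3, -5.2, 19, 0, -0.6, -1, -0.2, -3, -5.2, 19, 0, -0.6, -1, -0.2, -3, -5.2, 19, 0, 0, 0, 0, 0, 0, 19]'

```text
clock: 11.0
eef_pos: [557.6, -68.4, 162.9]
tool_rot: [0.036, 0.956, -0.076, 0.281]
ft_force: [0.8, 0.4, 0.1]
gripper_width: 16.1
```

```bash
python3 st.py 37 -15.3 "(562.6,-77,96)"
```

```text
unflipped [ 0.6 -4.4 -5.7]
11.0 [557.6 -68.4 162.9] [ 0.53 -0.11 -0.84] rotvec [-97.3  23.3 142.9] q [ 0.65  0.4  -0.86  2.3   1.62  0.45 -1.73] 16.07969104259719 [0.8 0.4 0.1]
delta cm [ 0.5  -0.86 -6.69]
```

>>> apply_moves --moves '[0.1, -0.2, -1, 0.1, -1.3, -1.7, 19, 0.1, -0.2, -1, 0.1, -1.3, -1.7, 19, 0.1, -0.2, -1, 0.1, -1.3, -1.7, 19, 0.1, -0.2, -1, 0, -0.5, -0.6, 19, 0, 0, 0, 0, 0, 0, 19]'

```text
clock: 11.5
eef_pos: [559.9, -80.8, 122.3]
tool_rot: [0.052, 0.942, -0.123, 0.308]
ft_force: [0.0, 0.6, -0.3]
gripper_width: 16.1
```

```bash
python3 st.py 37 -15.3 "(562.6,-77,96)"
```

```text
unflipped [ 1.  -0.9 -0. ]
11.5 [559.9 -80.8 122.3] [ 0.57 -0.17 -0.81] rotvec [-102.9   29.7  143.7] q [ 0.61  0.53 -0.9   2.39  1.95  0.69 -2.17] 16.07832477323984 [ 0.   0.6 -0.3]
delta cm [ 0.27  0.38 -2.63]
```

>>> apply_moves --moves '[0.1, 0.2, -1.1, 0.3, -0.3, 0, 19, 0.1, 0.2, -1.1, 0.3, -0.3, 0, 19, 0.3, 0, -0.5, 0.3, -0.3, 0, 19, 0.5, 0, -0.7, 0, 0, 0, 19, 0, 0, 0, 0, 0, 0, 19]'

```text
clock: 12.0
eef_pos: [569.8, -81.3, 88.3]
tool_rot: [0.049, 0.942, -0.124, 0.309]
ft_force: [0.4, 0.1, -0.5]
gripper_width: 16.4
```

```bash
python3 st.py 37 -15.3 "(597.4,-86.5,48)"
```

```text
unflipped [ 0.7 -0.8 -0. ]
12.0 [569.8 -81.3  88.3] [ 0.57 -0.17 -0.8 ] rotvec [-103.2   29.4  143.8] q [ 0.58  0.64 -0.9   2.4   2.05  0.78 -2.25] 16.397635778772 [ 0.4  0.1 -0.5]
delta cm [ 2.76 -0.52 -4.03]
```

>>> apply_moves --moves '[0.5, -0.1, -0.75, 0, 0, 0, 19, 0.5, -0.1, -0.75, 0, 0, 0, 19, 0.6, -0.1, -0.8, 0, 0, 0, 19, 0, 0, 0, 0, 0, 0, 19]'

```text
clock: 12.4
eef_pos: [587.8, -85.4, 64.3]
tool_rot: [0.051, 0.942, -0.124, 0.309]
ft_force: [-0.1, 1.0, 0.4]
gripper_width: 16.4
```

```bash
python3 st.py 37 -15.3 "(597.4,-86.5,48)"
python3 - <<'E'
from h import *
t=snap("top","top2");s=snap("side","side2")
A=cv2.resize(t[190:290,310:410],None,fx=4,fy=4,interpolation=2);B=cv2.resize(s[230:330,250:350],None,fx=4,fy=4,interpolation=2)
cv2.imwrite("pics/c3.png",np.hstack([A,B])[:,:,::-1])
E
```

```text
unflipped [ 0.9 -0.8  0. ]
12.4 [587.8 -85.4  64.3] [ 0.57 -0.17 -0.8 ] rotvec [-103.1   29.6  143.7] q [ 0.57  0.71 -0.88  2.38  2.1   0.82 -2.26] 16.37348145025734 [-0.1  1.   0.4]
delta cm [ 0.96 -0.11 -1.63]
```

View pics/c3.png

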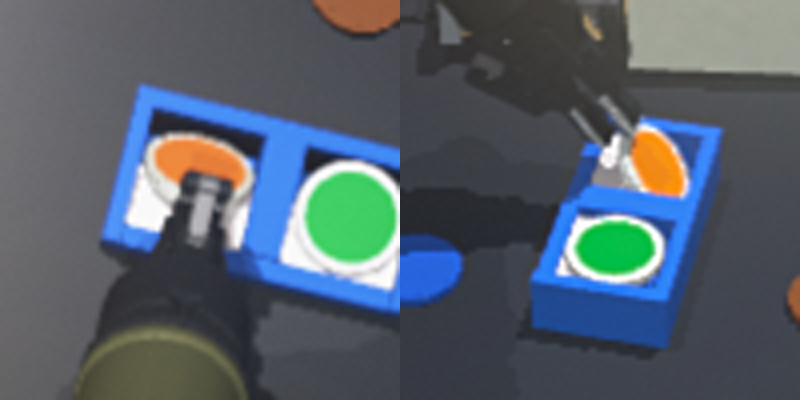

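The fingers straddle the raised edge and are centred on the disc's width. I'll go in along the disc plane.

>>> apply_moves --moves '[0.4, -0.05, -0.6, 0, 0, 0, 19, 0.3, -0.05, -0.5, 0, 0, 0, 19, 0.2, 0, -0.4, 0, 0, 0, 19, 0, 0, 0, 0, 0, 0, 19]'

```text
clock: 12.9
eef_pos: [596.8, -86.0, 49.1]
tool_rot: [0.05, 0.942, -0.123, 0.309]
ft_force: [-0.5, -1.1, 0.2]
gripper_width: 16.4
```

No contact force. Closing.

>>> apply_moves --moves '[0, 0, 0, 0, 0, 0, 0, 0, 0, 0, 0, 0, 0, 0, 0, 0, 0, 0, 0, 0, 0, 0, 0, 0, 0, 0, 0, 0, 0, 0, 0, 0, 0, 0, 0]'

```text
clock: 13.4
eef_pos: [597.3, -86.1, 49.7]
tool_rot: [0.051, 0.941, -0.123, 0.31]
ft_force: [0.6, 0.2, -1.1]
gripper_width: 6.3
```

>>> apply_moves --moves '[-0.3, 0.05, 0.5, 0, 0, 0, 0, -0.3, 0.05, 0.6, 0, 0, 0, 0, -0.3, 0.05, 1, 0, 0, 0, 0, -0.2, 0, 1.5, 0, 0, 0, 0, -0.2, 0, 2, 0, 0, 0, 0, 0, 0, 2, 0, 0, 0, 0, 0, 0, 2, 0, 0, 0, 0, 0, 0, 0, 0, 0, 0, 0]'

```text
clock: 14.2
eef_pos: [580.1, -82.2, 152.5]
tool_rot: [0.049, 0.942, -0.122, 0.309]
ft_force: [1.0, 0.5, -1.0]
gripper_width: 6.4
```

```bash
python3 st.py 45 -6.2 "(500,200,180)"
python3 - <<'E'
from h import *
t=snap("top","top3");s=snap("side","side3")
A=cv2.resize(t[170:290,310:430],None,fx=3.3,fy=3.3,interpolation=2);B=cv2.resize(s[210:330,250:370],None,fx=3.3,fy=3.3,interpolation=2)
cv2.imwrite("pics/c4.png",np.hstack([A,B])[:,:,::-1])
E
```

```text
unflipped [-0.6 -8.5  8.9]
14.2 [580.1 -82.2 152.5] [ 0.57 -0.17 -0.8 ] rotvec [ 111.6  -22.1 -131.6] q [ 0.61  0.47 -0.86  2.31  1.82  0.58 -2.01] 6.430913748304097 [ 1.   0.5 -1. ]
delta cm [-8.01 28.22  2.75]
```

View pics/c4.png

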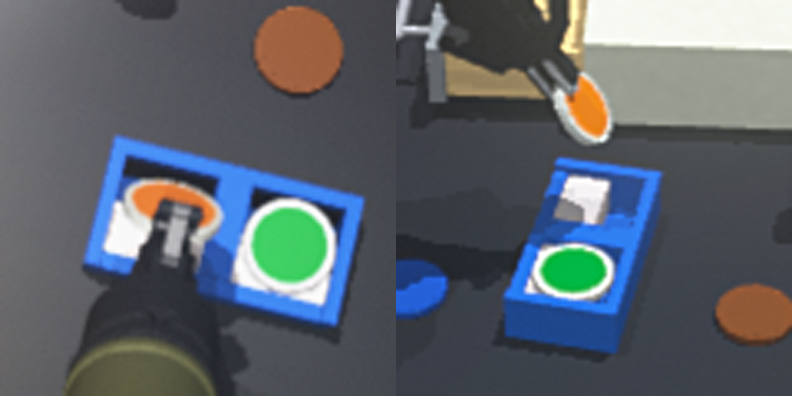

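The disc is held firmly and clear of the holder, with green undisturbed. I'll carry it over to the drawer.

>>> apply_moves --moves '[-0.2, 2, 1, 0, 0, 1, 0, -0.4, 3, 1, 0, 0, 1.2, 0, -0.5, 3.2, 1, 0, 0, 1.2, 0, -0.5, 3.2, 0.6, 0, 0, 1.2, 0, -0.5, 3.2, 0.3, 0, 0, 1.2, 0, -0.5, 3.2, 0, 0, 0, 1.2, 0, -0.5, 3.2, 0, 0, 0, 1.2, 0, -0.3, 2, 0, 0, 0, 0, 0]'

```text
clock: 15.1
eef_pos: [537.9, 148.1, 181.6]
tool_rot: [0.03, 0.951, -0.056, 0.304]
ft_force: [-0.7, -0.2, -0.7]
gripper_width: 6.2
```

```bash
python3 st.py 42 -6.2 "(541.5,182.2,130)"
```

```text
unflipped [ 0.6 -6.5  1. ]
15.1 [537.9 148.1 181.6] [ 0.57 -0.09 -0.81] rotvec [-111.7   14.7  140.2] q [ 0.14  0.42 -0.97  2.27  1.46  0.81 -2.03] 6.169732014728331 [-0.7 -0.2 -0.7]
delta cm [ 0.36  3.41 -5.16]
```

>>> apply_moves --moves '[0, 1.1, 0, 0.1, -1.6, 0.2, 0, 0.1, 1.1, 0, 0.1, -1.6, 0.2, 0, 0.2, 1, -1.2, 0.1, -1.6, 0.2, 0, 0.1, 0, -1.3, 0.1, -1.6, 0.2, 0, 0, 0, -1.3, 0, 0, 0, 0, 0, 0, -1.3, 0, 0, 0, 0, 0, 0, 0, 0, 0, 0, 0]'

```text
clock: 15.8
eef_pos: [538.1, 186.6, 121.8]
tool_rot: [0.019, 0.934, -0.047, 0.355]
ft_force: [0.1, 0.1, -1.1]
gripper_width: 5.9
```

```bash
python3 st.py 42 -6.2 "(541.5,182.2,64)";python3 - <<'E'
from h import *
t=snap("top","top4");s=snap("side","side4")
A=cv2.resize(t[200:330,170:300],None,fx=3.05,fy=3.05,interpolation=2);B=cv2.resize(s[140:270,220:350],None,fx=3.05,fy=3.05,interpolation=2)
cv2.imwrite("pics/c5.png",np.hstack([A,B])[:,:,::-1])
E
```

```text
unflipped [ 0.  -0.4 -0.4]
15.8 [538.1 186.6 121.8] [ 0.66 -0.07 -0.75] rotvec [-119.1   12.6  133.9] q [-0.06  0.61 -0.93  2.39  1.8   1.04 -2.48] 5.873282038840361 [ 0.1  0.1 -1.1]
delta cm [ 0.34 -0.44 -5.78]
```

View pics/c5.png

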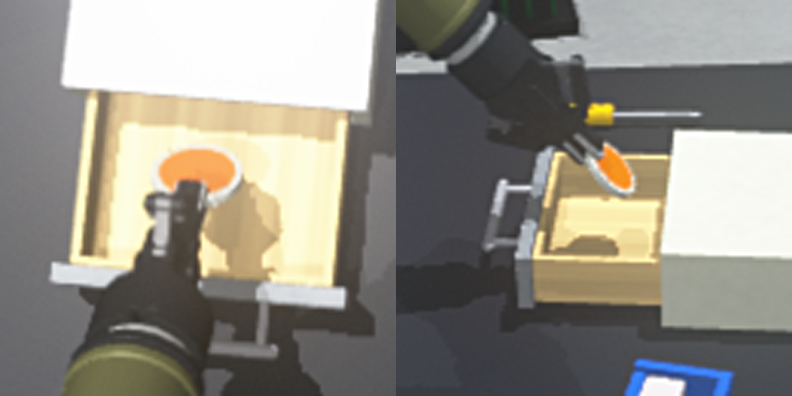

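The disc is inside the drawer opening and clear of the panel and cabinet. I'll lower it.

>>> apply_moves --moves '[0.1, -0.2, -1, 0, 0, 0, 0, 0.1, -0.2, -1, 0, 0, 0, 0, 0.1, 0, -1, 0, 0, 0, 0, 0.1, 0, -1, 0, 0, 0, 0, 0, 0, -0.8, 0, 0, 0, 0, 0, 0, -0.3, 0, 0, 0, 0, 0, 0, 0, 0, 0, 0, 0]'

```text
clock: 16.6
eef_pos: [543.9, 182.2, 69.2]
tool_rot: [0.018, 0.933, -0.048, 0.357]
ft_force: [0.5, 0.1, -0.5]
gripper_width: 6.2
```

```bash
python3 st.py 42 -6.2 "(541.5,182.2,64)"
```

```text
unflipped [-0.1 -0.2 -0.3]
16.6 [543.9 182.2  69.2] [ 0.66 -0.07 -0.75] rotvec [-119.4   12.6  133.8] q [-0.09  0.75 -0.89  2.43  1.94  1.14 -2.62] 6.18977492488255 [ 0.5  0.1 -0.5]
delta cm [-0.24  0.   -0.52]
```

>>> apply_moves --moves '[0, 0, -0.3, 0, 0, 0, 0, 0, 0, -0.2, 0, 0, 0, 0, 0, 0, -0.2, 0, 0, 0, 0, 0, 0, 0, 0, 0, 0, 0]'

```text
clock: 17.0
eef_pos: [545.9, 182.4, 64.9]
tool_rot: [0.018, 0.931, -0.049, 0.36]
ft_force: [0.5, -0.0, -0.6]
gripper_width: 5.9
```

>>> apply_moves --moves '[0, 0, -0.2, 0, 0, 0, 0, 0, 0, -0.2, 0, 0, 0, 0, 0, 0, 0, 0, 0, 0, 0]'

```text
clock: 17.3
eef_pos: [549.0, 182.2, 65.6]
tool_rot: [0.018, 0.929, -0.049, 0.366]
ft_force: [-0.0, 0.0, -0.5]
gripper_width: 5.8
```

```bash
python3 st.py 42 -6.2 "(541.5,182.2,62)"
python3 - <<'E'
from h import *
s=snap("side","side5");t=snap("top","top5")
A=cv2.resize(t[200:330,170:300],None,fx=3.05,fy=3.05,interpolation=2);B=cv2.resize(s[180:260,250:330],None,fx=4.96,fy=4.96,interpolation=2)
cv2.imwrite("pics/c6.png",np.hstack([A,B[:396]])[:,:,::-1])
E
```

```text
unflipped [-0.   1.  -0.2]
17.3 [549.  182.2  65.6] [ 0.68 -0.07 -0.73] rotvec [-120.9   12.8  132.7] q [-0.1   0.78 -0.88  2.43  1.97  1.18 -2.65] 5.77919558923677 [-0.   0.  -0.5]
delta cm [-0.75  0.   -0.36]
```

View pics/c6.png

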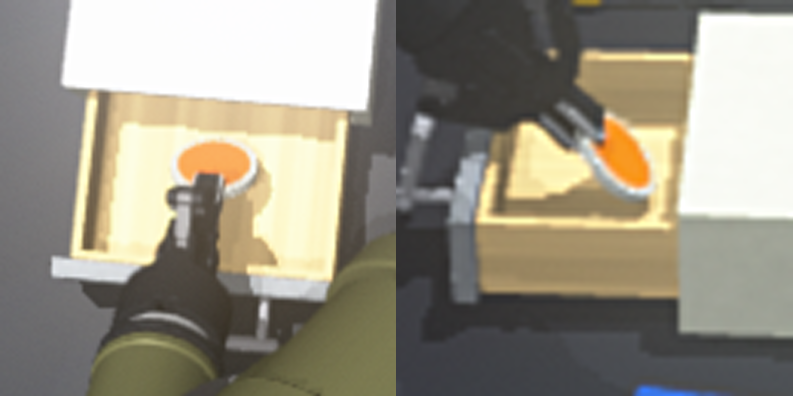

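The disc is just above the drawer floor and its shadow is close. The arm is at its inward limit (j4 ≈ 2.43), so I'll ease forward and down.

>>> apply_moves --moves '[0.4, 0, -0.3, 0, 0, 0, 0, 0.3, 0, -0.3, 0, 0, 0, 0, 0, 0, 0, 0, 0, 0, 0]'

```text
clock: 17.7
eef_pos: [561.2, 182.4, 66.4]
tool_rot: [0.018, 0.926, -0.05, 0.374]
ft_force: [-0.4, 0.7, -0.8]
gripper_width: 6.2
```

>>> apply_moves --moves '[-0.2, 0, 0, 0.3, 3, 0, 0, -0.2, 0, 0, 0.3, 3, 0, 0, 0, 0, 0, 0, 0, 0, 0]'

```text
clock: 18.0
eef_pos: [555.9, 183.0, 64.9]
tool_rot: [0.015, 0.945, -0.05, 0.322]
ft_force: [-0.4, -1.0, -0.3]
gripper_width: 5.8
```

```bash
python3 st.py 42 -6.2 "(550,182.2,66)"; python3 -c "
from h import *
print(ctrl.observe()['joint_torque'].round(1))"
```

```text
unflipped [-0.7 -4.4 -0.2]
18.0 [555.9 183.   64.9] [ 0.61 -0.06 -0.79] rotvec [ 114.6  -12.  -138.3] q [-0.04  0.73 -0.89  2.35  1.88  1.02 -2.48] 5.823295821262733 [-0.4 -1.  -0.3]
delta cm [-0.59 -0.08  0.11]
[  0.3 -52.9  -9.2  -8.7   1.2   1.8   1.1]
```

>>> apply_moves --moves '[0, 0, -0.2, 0, 0, 0, 0, 0, 0, -0.1, 0, 0, 0, 0, 0, 0, 0, 0, 0, 0, 0]'

```text
clock: 18.3
eef_pos: [556.0, 182.8, 61.8]
tool_rot: [0.015, 0.945, -0.05, 0.324]
ft_force: [-0.8, -0.6, 4.1]
gripper_width: 6.3
```

The edge touches the floor (4 N). I'll open slightly, then withdraw along the finger axis.

>>> apply_moves --moves '[0, 0, 0, 0, 0, 0, 12, 0, 0, 0, 0, 0, 0, 16, 0, 0, 0, 0, 0, 0, 20, -0.4, 0, 0.5, 0, 0, 0, 20, -0.5, 0, 0.6, 0, 0, 0, 20, -0.6, 0, 0.8, 0, 0, 0, 20, -0.6, 0, 1, 0, 0, 0, 20, 0, 0, 0, 0, 0, 0, 20]'

```text
clock: 19.1
eef_pos: [532.7, 183.8, 93.1]
tool_rot: [0.016, 0.944, -0.049, 0.325]
ft_force: [0.3, 0.3, -0.7]
gripper_width: 16.9
```

>>> apply_moves --moves '[-0.5, 0, 1.5, 0, 0, 0, 20, -0.5, 0, 2, 0, 0, 0, 20, -0.5, 0, 2.5, 0, 0, 0, 10, 0, 0, 2, 0.2, 6, 0, 0, -1, 0, 1, 0.2, 6, 0, 0, -1, 0, 0, 0.2, 6, 0, 0, -1, 0, 0, 0.2, 6, 0, 0, 0, 0, 0, 0, 0, 0, 0]'

```text
clock: 19.9
eef_pos: [486.3, 180.4, 178.0]
tool_rot: [0.024, 0.988, -0.045, 0.144]
ft_force: [-0.8, 0.1, -0.5]
gripper_width: -0.2
```

```bash
python3 st.py 0 -6.2 "(411,196,90)"
python3 - <<'E'
from h import *
s=snap("side","side6");t=snap("top","top6")
A=cv2.resize(t[200:330,170:300],None,fx=3.05,fy=3.05,interpolation=2);B=cv2.resize(s[180:260,250:330],None,fx=4.96,fy=4.96,interpolation=2)
cv2.imwrite("pics/c7.png",np.hstack([A,B[:396]])[:,:,::-1])
E
```

```text
unflipped [ 3.7 16.4 -0.9]
19.9 [486.3 180.4 178. ] [ 0.28 -0.06 -0.96] rotvec [-25.5   5.7 177.2] q [ 0.22  0.45 -1.08  2.07  0.88  0.88 -1.47] -0.20036386397331302 [-0.8  0.1 -0.5]
delta cm [-7.53  1.56 -8.8 ]
```

View pics/c7.png

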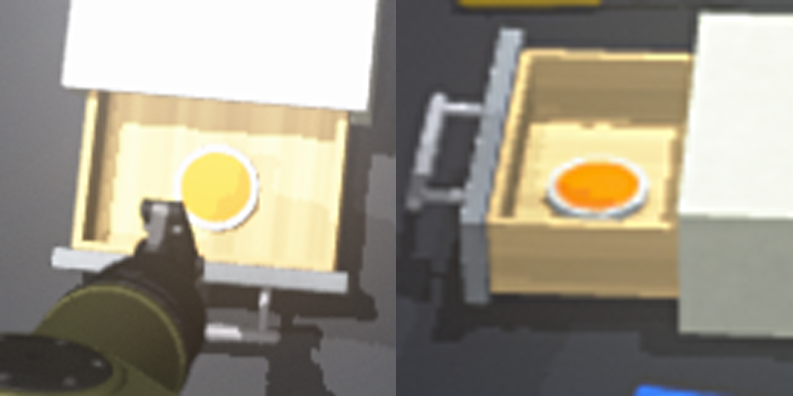

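The amber filter lies flat in the drawer. Next I'll go in front of the handle with the tool down and fingers shut.

>>> apply_moves --moves '[-1.1, 0.2, 0, 1, 4.1, -0.2, 0, -1.1, 0.2, 0, 1, 4.1, -0.2, 0, -1.1, 0.2, 0, 1, 4.1, -0.2, 0, -1.1, 0.2, 0, 0.7, 4.1, -0.2, 0, -1.1, 0.3, 0, 0, 0, 0, 0, -1.1, 0.3, 0, 0, 0, 0, 0, -1, 0, 0, 0, 0, 0, 0, 0, 0, 0, 0, 0, 0, 0]'

```text
clock: 20.8
eef_pos: [401.3, 191.9, 172.4]
tool_rot: [0.008, 0.999, -0.048, 0.007]
ft_force: [0.4, -0.1, 0.2]
gripper_width: -0.0
```

```bash
python3 st.py 0 -6.2 "(393,198,100)"
```

```text
unflipped [ 0.9  0.7 -0.7]
20.8 [401.3 191.9 172.4] [ 0.01 -0.02 -1.  ] rotvec [ -1.1   1.5 179.3] q [ 0.3   0.51 -1.2   2.04  0.59  1.   -1.3 ] -0.04916611119497867 [ 0.4 -0.1  0.2]
delta cm [-0.83  0.61 -7.24]
```

>>> apply_moves --moves '[-0.5, 0.3, -1.5, 0, 0, 0, 0, -0.4, 0.3, -2, 0, 0, 0, 0, 0, 0, -2, 0, 0, 0, 0, 0, 0, -2, 0, 0, 0, 0, 0, 0, -2, 0, 0, 0, 0, 0, 0, -1.5, 0, 0, 0, 0, 0, 0, -0.5, 0, 0, 0, 0, 0, 0, 0, 0, 0, 0, 0]'

```text
clock: 21.6
eef_pos: [391.8, 198.4, 56.2]
tool_rot: [0.009, 0.999, -0.045, 0.015]
ft_force: [-0.4, -0.4, 0.2]
gripper_width: 0.1
```

```bash
python3 st.py 0 -6.2 "(393,198,42)"
```

```text
unflipped [ 1.1  1.7 -1.1]
21.6 [391.8 198.4  56.2] [ 0.03 -0.02 -1.  ] rotvec [ -2.6   1.7 178.9] q [ 0.1   0.64 -0.98  2.2   0.88  0.75 -1.59] 0.0896558019937222 [-0.4 -0.4  0.2]
delta cm [ 0.12 -0.04 -1.42]
```

>>> apply_moves --moves '[0, 0, -1, 0, 0, 0, 0, 0, 0, -0.5, 0, 0, 0, 0, 1, -0.1, 0, 0, 0, 0, 0, 1, -0.1, 0, 0, 0, 0, 0, 1, -0.1, 0, 0, 0, 0, 0, 1, -0.1, 0, 0, 0, 0, 0, 1, -0.1, 0, 0, 0, 0, 0, 1, -0.1, 0, 0, 0, 0, 0]'

```text
clock: 22.4
eef_pos: [458.0, 192.7, 44.4]
tool_rot: [0.008, 0.999, -0.044, 0.018]
ft_force: [-1.8, 0.1, -0.5]
gripper_width: 0.3
```

>>> apply_moves --moves '[1, -0.1, 0, 0, 0, 0, 0, 1, -0.1, 0, 0, 0, 0, 0, 1, -0.1, 0, 0, 0, 0, 0, 1, -0.1, 0, 0, 0, 0, 0, 0.8, -0.1, 0, 0, 0, 0, 0, 0.6, 0, 0, 0, 0, 0, 0, 0.4, 0, 0, 0, 0, 0, 0, 0, 0, 0, 0, 0, 0, 0]'

```text
clock: 23.2
eef_pos: [522.9, 186.3, 44.1]
tool_rot: [0.008, 0.999, -0.046, 0.018]
ft_force: [0.4, -1.3, 0.7]
gripper_width: 0.0
```

>>> apply_moves --moves '[0.4, -0.05, 0, 0, 0, 0, 0, 0.4, -0.05, 0, 0, 0, 0, 0, 0.3, 0, 0, 0, 0, 0, 0, 0.3, 0, 0, 0, 0, 0, 0, 0.2, 0, 0, 0, 0, 0, 0]'

```text
clock: 23.7
eef_pos: [538.8, 185.0, 44.0]
tool_rot: [0.009, 0.999, -0.045, 0.017]
ft_force: [-1.4, 0.0, -0.0]
gripper_width: 0.0
```

>>> apply_moves --moves '[0.2, 0, 0, 0, 0, 0, 0, 0.2, 0, 0, 0, 0, 0, 0, 0.2, 0, 0, 0, 0, 0, 0]'

```text
clock: 24.0
eef_pos: [541.4, 184.8, 43.9]
tool_rot: [0.01, 0.999, -0.044, 0.014]
ft_force: [-9.6, -1.8, 9.1]
gripper_width: 0.1
```

>>> apply_moves --moves '[0.2, 0, 0, 0, 0, 0, 0, 0.2, 0, 0, 0, 0, 0, 0]'

```text
clock: 24.2
eef_pos: [541.2, 184.8, 44.0]
tool_rot: [0.011, 0.999, -0.043, 0.011]
ft_force: [-8.2, -1.9, 5.9]
gripper_width: -0.0
```

The end stop is reached (force rises at x ≈ 541, predicted ≈ 543). Backing off and checking.

>>> apply_moves --moves '[-1, 0.1, 0, 0, 0, 0, 0, -3, 0.3, 0, 0, 0, 0, 0, -3, 0.3, 0, 0, 0, 0, 0, -3, 0, 2, 0, 0, 0, 0, -2, 0, 4, 0, 0, 0, 0, 0, 0, 4, 0, 0, 0, 0, 0, -2, 3, 0, 0, 0, 0, 0, 0, 0, 0, 0, 0, 0]'

```text
clock: 25.0
eef_pos: [414.3, 173.7, 177.5]
tool_rot: [0.01, 0.999, -0.041, 0.013]
ft_force: [-0.3, -0.0, -0.9]
gripper_width: -0.2
```

Run:
```python
from h import *
t=snap("top","top7");s=snap("side","side7")
cv2.imwrite("pics/c8.png",np.hstack([cv2.resize(t[100:340,150:450],(400,320),interpolation=2),cv2.resize(s[150:330,230:455],(400,320),interpolation=2)])[:,:,::-1])
```

```text
(no output)
```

View pics/c8.png

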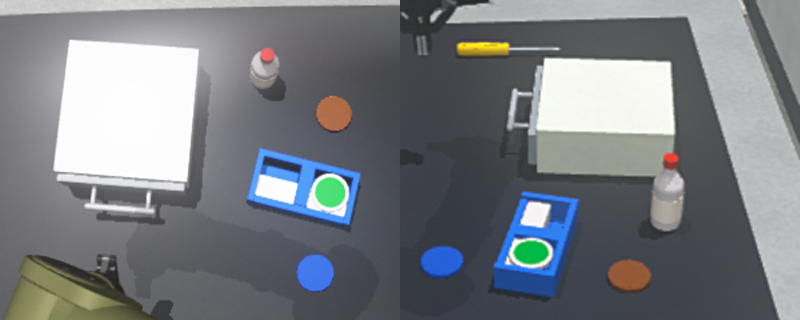

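The drawer is shut against the cabinet, green is flat in its pocket, and the arm is clear. Handing in.

```bash
python3 -c "
from station import ctrl
print(ctrl.finish_job())"
```

```text
the job is handed in; nothing more can be done
None
```

I put the amber filter away and handed the job in at about 25 s of the 61 s allowed; no verdict is given. I tipped the disc with a light push and took it by the raised edge. I set its lower edge on the drawer floor (about 4 N), let it tip down flat, and pushed the drawer by its handle to the stop.

**Last checks:**
- The picture after release showed the disc lying flat on the drawer floor.
- The drawer stopped with force rising to about 10 N at x ≈ 541 mm, against about 543 mm predicted. The last picture shows its panel against the cabinet; I did not measure the remaining gap.
- The green filter is flat in its pocket, and the flux bottle and screwdriver look unmoved. The circuit board was outside the last pictures, but the arm did not work near it.
- The arm touches nothing.

**What disagreed or went wrong:**
- The tilt from the picture was about 51°, below the stated 55–60°.
- The gripper read about 6 mm on the 8 mm disc, but the grip held.
- I turned the wrist the wrong way once, which took joint 7 to -2.88 (limit -2.89), and then unwound it.
- The arm could not go lower at the 42° tilt I had planned in the drawer, so I released at about 38°.

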